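# Pin the slide carriage with its guide rod

### The job

Slide the carriage of the small stand fully home by its knob, so that its bore comes in line under the bore in the stand's fixed arm. Then take the long guide rod out of the rack by its head, thread it down through the arm's bore and on through the carriage's bore, and finish still holding it there with its tip showing below the carriage, but clear of the base plate, so that a colleague can tighten the clamp screw. Leave the short rod in the rack and do not disturb the other things on the bench.

Things in the scene. Friction and masses are not known exactly. Their poses are not given: they have to be found in the camera images.
- stand: Fixed stand, grey base plate 126 x 250 x 10 mm on the bench with an aluminium column and arm. Origin: on the bench directly under the axis of the arm's bore. Its x points to the column (60 mm behind the bore), its y along the carriage track, z up. The base reaches from y -48 to +202 mm and x -47 to +79 mm. The arm (54 x 50 mm round the bore, from z 100 to 122 mm) overhangs the track; a black clamp screw head stands out of it to x = -46 mm.
- upper_bore (a point): Centre of the mouth of the upright bore in the stand's arm, at its top face, 122 mm above the bench. Bore 15 mm in diameter, 22 mm deep, right through, with a 3 mm chamfer at the mouth.
- carriage (a joint): Position of the carriage on its track, m: 0 = fully home against the stop (carriage's bore exactly under the arm's bore), growing along the stand's +y up to 0.07. It starts 30 to 60 mm out. About 2 N of friction; stays where it is left.
- carriage_knob (a point): Centre of the top of the carriage's upright black knob, 16 mm in diameter and 45 mm tall (from 50 to 95 mm above the bench, a 22 mm wide steel collar just below it), 98 mm along the stand's +y from the carriage's bore, with free space on all sides.
- lower_bore (a point): Centre of the mouth of the upright bore in the carriage, at the top of its 56 x 56 mm block, 58 mm above the bench. Bore 15 mm in diameter, 22 mm deep, right through (lower end 36 mm above the bench), with a 3 mm chamfer at the mouth. Beneath it is free space down to the base plate's top, 10 mm above the bench. Moves with the carriage.
- rod_rack: Fixed plastic rack, 60 x 130 x 51 mm, origin at the centre of its underside. Its two holes, 64 mm apart on its y axis (y = -32 and +32 mm), hold the two rods upright; the rod tips stand on its foot, 12 mm above the bench. The holes are 14 mm wide, the top plate is 51 mm above the bench.
- guide_rod: The long guide rod: steel shaft 12 mm in diameter, 113 mm from the tip to the underside of the head, with a black round head 20 mm in diameter and 34 mm tall on top (147 mm overall, 80 g give or take). Origin at the tip's centre, z along the rod up to the head. It starts upright in either hole of the rack.
- rod_tip (a point): Centre of the guide rod's flat tip (7 mm wide, tapering out to 12 mm over 6 mm).
- rod_head (a point): Middle of the guide rod's head, where it is gripped, 130 mm above the tip.
- short_rod: The short rod, of the same form: shaft 55 mm, head 20 mm in diameter and 34 mm tall; origin at the tip. It is in the rack's other hole and must stay there.
- strip_box: Upright carton 35 x 60 x 105 mm, bystander, origin under its centre.
- cup: Specimen cup with lid, 52 mm wide and 56 mm tall, bystander, origin under its centre.
- marker: Marker pen 135 mm long, lying, bystander.
- slide_box: Flat slide box 95 x 110 x 34 mm, bystander.
- cover_glass: Small carton 46 x 48 x 18 mm, bystander.
- amber_bottle: Small bottle, 31 mm wide, 78 mm tall, bystander, origin under its centre.

How it is judged:
On the way, in this order (a step that is already met when the one before it is completed fails the run):
1. the carriage is fully home (within 2.5 mm of its stop) while the guide rod is still in the rack (value of joint carriage below 0.0025 m and distance of guide_rod from where it was at the start of the episode below 0.02 m), for 0.2 s.
2. the guide rod is lifted out of the rack, its tip above the arm of the stand (height (world z) of rod_tip above 0.122 m), for 0.05 s.
3. the rod's tip has gone into the arm's bore and not yet reached the carriage's (horizontal distance between rod_tip and upper_bore below 0.006 m and height (world z) of rod_tip between 0.06 and 0.112 m and angle between the z axis of guide_rod and the z axis of stand, either way round below 0.12 rad), for 0.05 s.
At the end, for the whole second after the job is handed in: Carriage home within 4 mm; guide rod held at rest, upright within 0.08 rad, through both bores: tip within 5 mm of the lower bore's axis and 11.5 to 35 mm above the bench (below the carriage's bore, clear of the base plate) (horizontal distance between rod_tip and lower_bore below 0.005 m and angle between the z axis of guide_rod and the z axis of stand, either way round below 0.08 rad and height (world z) of rod_tip between 0.0115 and 0.035 m and value of joint carriage below 0.004 m and horizontal distance between rod_tip and upper_bore below 0.008 m and contact force between the fingers and guide_rod above 1 N and linear speed of guide_rod below 0.02 m/s); the arm keeps its last pose, push and grip.
It fails at once if the short rod is taken out of its hole, or pushed about (distance of short_rod from where it was at the start of the episode above 0.02 m).
It fails at once if a bystander is moved more than 30 mm (distance of any of strip_box, cup, marker, slide_box, cover_glass, amber_bottle from where it was at the start of the episode above 0.03 m).
It fails at once if the strip carton, cup or bottle is knocked over (angle between any of strip_box, cup, amber_bottle's own z axis and vertical above 0.5 rad).
It also fails if it takes over 64 s, if anything falls off the work surface, if the arm or the gripper's body presses on something with over 40 N, if the wrist force passes 120 N, or if a joint passes its speed limit or range.

### The arm

A 7-joint arm with a two-finger parallel gripper is mounted at the origin on a cart in front of the work surface, level with it; the furniture and walls round the work are solid. World frame = base frame: x ahead of the robot, y to its left, z up, the work surface at z = 0. Lengths are in m, angles in rad, forces in N, time in s.
With the tool pointing down it reaches from about 0.4 to 0.9 m from the base axis. Payload 5.6 kg.
Tool frame: the origin (TCP) lies midway between the tips of the shut fingers; the grasp point (between the pads) lies 19 mm behind it; z points along the fingers, y is the line along which they close (so a half turn about z gives the same grasp; the last joint's range is limited). The gripper opens to 92 mm and grips with 3 to 60 N. Pads are 20 mm wide; open, the fingers measure 128 mm over their backs; the gripper's body (75 mm by 189 mm) begins 69 mm behind the grasp point.
Start: joints at [-1.304, 0.468, -0.012, 1.603, 0.006, 1.071, -0.056], TCP at [0.198, 0.619, 0.193] pointing down, gripper open.
Joint ranges: [-2.53, 2.53], [-0.31, 2.02], [-1.57, 1.55], [0.28, 2.44], [-1.29, 4.43], [0.15, 1.84], [-2.92, 2.92]. Speed limits (rad/s): [2.57, 2.57, 3.14, 3.14, 3.14, 3.14, 3.14].

### API

Orientations are given as [roll, pitch, yaw] about the fixed x, y, z axes, in that order (R = Rz(yaw) Ry(pitch) Rx(roll)).
In Python, from station import arm gives the robot as it stands.
- The arm moves only by the tool jog_arm, never from a script. Its argument "moves" is a list of rows, each an object with "rotation": the turn, a rotation vector about the tool's x, y, z in degrees, a list of three; "travel": the shift along the tool's x, y, z in cm, a list of three; "jaw": the opening, from 0 (shut) to 1 (fully open). A call has 1 to 8 rows; each row is the pose to reach, as a shift and turn from the pose commanded when the call began, along the tool's axes at that moment; what a row does not reach only later rows make up. A row lasts 1/12 s, in which the tool goes at most 41.7 mm and 7.16 degrees, less where a joint would pass 70% of its speed; a pose out of reach is approached as far as the arm can. A call with a gripper value outside its range is refused whole. The fingers move at their own pace and stop on an object; "squeeze" is the grip in N (left out, the last holds). Time passes only in rows, so rows that repeat a pose let the fingers close. It gives the time, the measured TCP pose, the force, the opening and the grip force at its end, in the units of the state.
- arm.observe(): the state, without advancing time (a new reading comes with each control period).
- arm.capture(name): name is "scene" or "top"; returns a dict with "color" (480x640x3 uint8, red, green, blue), "z_map" (480x640 float32, m along the optical axis (not along the pixel's ray), 0 where there is no reading), "fx", "fy", "cx", "cy" (pixels), "world_from_camera" (4x4, takes a point from camera to world coordinates). Camera axes: x right, y up, looking along -z (the intrinsics and any distortion apply to the point x, -y, -z); pixel columns grow to the right and rows downward; lengths in m; the calibration is good to about 2 mm. A picture is of the moment at which its call begins.
- arm.close_job(): hands the job in; it is judged then, once.
The state is a dict: "time": time; "joints": joint angles; "dq": joint speeds; "joint_efforts": joint torques, N m; "eef_pos": TCP position; "orientation": TCP orientation; "ft_force": force on the tool from outside, world axes, zero at the start; "torque": the same for the moment, N m; "gripper_width": finger opening in m; "grip_force": force on a finger pad.
Only numpy, scipy, OpenCV 4.12 (cv2) and the standard library are available. Lean on these libraries where they do the work, as an engineer would, in place of code of your own. Each camera call takes 0.05 s, during which the arm holds its last target. There are 200 camera calls.

## Working session

There is one attempt and no reset: what is moved stays moved. The work goes in short steps, Python scripts to look and compute and a tool call to move; the robot and the scene stay as the last step left them, time stands still between calls to the robot, and variables do not carry over. Pictures are saved under pics/ and viewed, at most 10 in all, crops included, and the job is handed in when it is done.

Besides the shell and the picture viewer there is one more tool, called after ">>>" as a command line: name --argument value ..., lists and objects as JSON in quotes. jog_arm: Moves the arm, as the interface text tells. Its arguments: {"type":"object","properties":{"moves":{"type":"array"},"squeeze":{"type":"number"}},"required":["moves"]}

```bash
mkdir -p pics
cat > h.py <<'E'
import numpy as np, cv2
from station import arm
def cap(n):
    c=arm.capture(n); np.savez('last_'+n+'.npz',**c); return c
def pts(c):
    z=c['z_map']; v,u=np.indices(z.shape)
    P=np.stack([(u-c['cx'])/c['fx']*z,-(v-c['cy'])/c['fy']*z,-z],-1)
    T=c['world_from_camera']; return P@T[:3,:3].T+T[:3,3]
def save(n,c,crop=None,s=1):
    im=c['color'][...,::-1]
    if crop: a,b,d,e=crop; im=im[b:e,a:d]
    cv2.imwrite('pics/'+n,cv2.resize(im,None,fx=s,fy=s,interpolation=2))
E
python3 - <<'E'
from h import *
for n in('scene','top'):
    c=cap(n); save(n+'0.png',c); print(n,c.keys(),c['fx'],c['cx'],c['cy'],c['world_from_camera'].round(3).tolist())
print(arm.observe())
E
```

```text
scene dict_keys(['color', 'z_map', 'fx', 'fy', 'cx', 'cy', 'world_from_camera']) 497.7166721974653 316.74995942844794 232.9707401512687 [[0.733, 0.366, -0.574, -0.111], [-0.681, 0.415, -0.604, -0.439], [0.016, 0.833, 0.553, 0.687], [0.0, 0.0, 0.0, 1.0]]
top dict_keys(['color', 'z_map', 'fx', 'fy', 'cx', 'cy', 'world_from_camera']) 444.14739446805083 315.0343034875538 242.71949365181203 [[-0.001, 0.979, -0.203, 0.238], [-1.0, -0.002, -0.006, 0.197], [-0.006, 0.203, 0.979, 1.166], [0.0, 0.0, 0.0, 1.0]]
{'time': 0.1, 'joints': array([-1.30402387,  0.46827163, -0.01160486,  1.60348945,  0.00598876,
        1.07138482, -0.0562747 ]), 'dq': array([ 0.00145551, -0.0013952 , -0.00136572, -0.00255061,  0.00098983,
       -0.0023235 ,  0.00094121]), 'joint_efforts': array([ 1.32267545e-03, -5.21641874e+01, -1.24090313e-02, -2.44364047e+01,
       -5.66996704e-02,  1.40522030e-02,  6.57527085e-05]), 'eef_pos': array([0.19804653, 0.61853776, 0.19266438]), 'orientation': array([-3.14007731e+00,  1.00645576e-04,  2.83177733e+00]), 'ft_force': array([-0.20228174, -0.04723975,  0.22860583]), 'torque': array([ 0.0005558 , -0.02393106,  0.01466926]), 'grip_force': 0.0, 'gripper_width': 0.09168107497089556}
```

View pics/scene0.png

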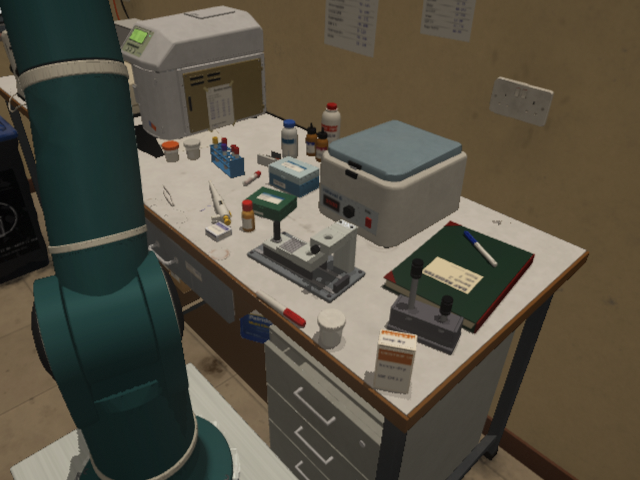

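View pics/top0.png

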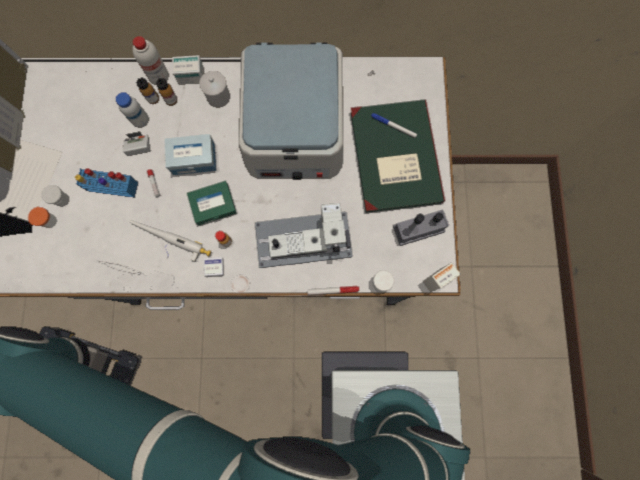

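The top view shows the stand around (305,238), knob at (275,243), arm at (333,228), rack at (420,227) with the rods near (418,220) and (438,217). In the scene view the long rod is at (416,270) and the short one at (446,305).

Run:
```python
from h import *
for n,b in(('top',(240,190,460,280)),('scene',(240,190,480,360))):
    c=dict(np.load(f'last_{n}.npz')); save(n+'c.png',c,(b[0],b[1],b[2],b[3]),3.3)
    P=pts(c); Q=P.reshape(-1,3); dark=(c['color'].max(-1)<75).ravel()
    m=(Q[:,0]>.3)&(Q[:,0]<.7)&(Q[:,1]>-.2)&(Q[:,1]<.4)
    # top faces by height band: 
    for nm,lo,hi,dk in(('arm',.116,.128,0),('long',.150,.166,1),('knobshort',.088,.109,1),('plate',.046,.064,0),('base',.005,.015,0)):
        k=m&(Q[:,2]>lo)&(Q[:,2]<hi)&(dark|(not dk))
        M=k.reshape(480,640).astype(np.uint8)
        N,L,S,C=cv2.connectedComponentsWithStats(M)
        for i in range(1,N):
            if S[i,4]>12:
                q=P[L==i]; r=cv2.minAreaRect((q[:,:2]*1000).astype(np.float32))
                print(n,nm,S[i,4],'uv',C[i].round(),np.median(q,0).round(4),'rect',np.round(r[0],1),np.round(r[1],1),round(r[2],1))
```

```text
top arm 190 uv [296. 163.] [0.6558 0.2482 0.1221] rect [664.3 256.2] [ 31.1 249.1] 3.3
top arm 764 uv [333. 223.] [0.503  0.1596 0.1216] rect [504.1 159.2] [100.2  50.1] 6.6
top arm 27 uv [337. 248.] [0.4421 0.1507 0.1193] rect [441.9 151.6] [12.1 10.9] 89.5
top long 15 uv [287. 159.] [0.6537 0.2704 0.1605] rect [653.  269.6] [22.1  4.1] 81.1
top long 46 uv [420. 218.] [ 0.5062 -0.0425  0.1579] rect [506.7 -42.7] [16.4 13.7] 65.3
top knobshort 32 uv [267. 170.] [0.6508 0.3276 0.0925] rect [650.5 325.1] [53.5  3.1] 89.9
top knobshort 18 uv [316. 170.] [0.6508 0.1996 0.0944] rect [651.  199.5] [ 2.  22.9] 0.0
top knobshort 16 uv [297. 174.] [0.6412 0.2495 0.089 ] rect [640.8 250.8] [11.3 12.7] 0.7
top knobshort 55 uv [439. 216.] [ 0.5255 -0.1035  0.0991] rect [ 526.1 -104.6] [17.5 16.4] 10.8
top knobshort 23 uv [275. 242.] [0.4619 0.3021 0.0951] rect [462.1 302.1] [ 9.9 10.4] 89.3
top plate 52 uv [333. 172.] [0.6564 0.1574 0.0559] rect [663.5 154.8] [10.6 70.4] 34.7
top plate 102 uv [269. 174.] [0.65   0.3223 0.0563] rect [655.5 332.6] [129.8  24.7] 74.8
top plate 31 uv [310. 175.] [0.
[... 2442 characters left out ...]
] [0.4546 0.17   0.0115] rect [488.6 232.2] [128.2 252.2] 6.8
scene base 106 uv [396. 289.] [0.572  0.0339 0.0089] rect [571.2  33.2] [ 9.3 58. ] 7.6
scene base 225 uv [281. 310.] [0.3478 0.1439 0.0122] rect [350.3 153.4] [ 15.6 137.6] 5.6
scene base 29 uv [420. 300.] [ 0.5798 -0.0231  0.0118] rect [580.6 -24.6] [ 5.4 28.4] 8.3
scene base 122 uv [478. 321.] [ 0.5992 -0.1363  0.0095] rect [ 640.5 -126.3] [110.2  30.1] 6.6
scene base 496 uv [424. 338.] [ 0.4983 -0.0994  0.0125] rect [499.7 -91.1] [ 54.9 138.2] 36.8
scene base 71 uv [330. 342.] [0.3584 0.0164 0.0096] rect [363.3  20.3] [15.5 37.5] 41.0
scene base 142 uv [390. 386.] [ 0.365  -0.123   0.0105] rect [ 365.6 -124. ] [ 4.5 59.2] 34.3
```

View pics/topc.png

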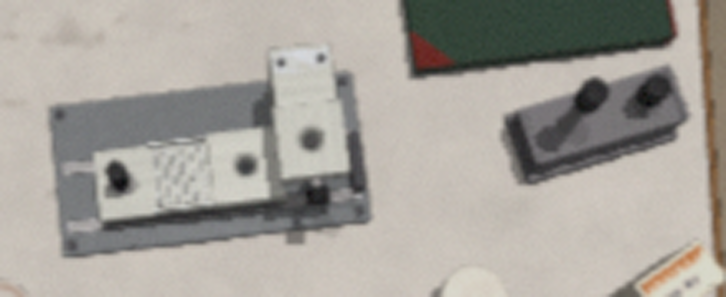

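View pics/scenec.png

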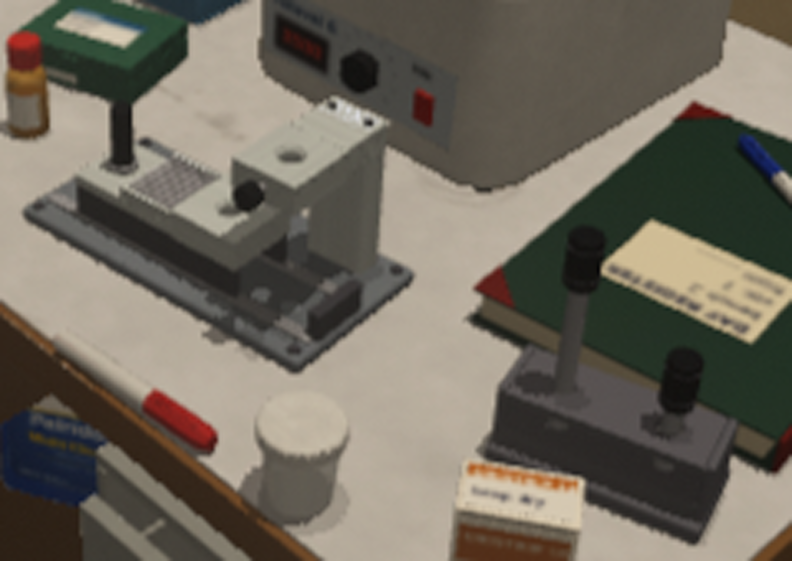

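```bash
cat >> h.py <<'E'
def ray(c,u,v,h):
    d=np.array([(u-c['cx'])/c['fx'],-(v-c['cy'])/c['fy'],-1]); T=c['world_from_camera']
    d=T[:3,:3]@d; o=T[:3,3]; return (o+d*(h-o[2])/d[2])[:2]
def to(x,y,z,yawdeg=None):
    from scipy.spatial.transform import Rotation as R
    s=arm.observe(); r=R.from_euler('xyz',s['orientation'])
    t=r.inv().apply(np.array([x,y,z])-s['eef_pos'])*100
    print('at',s['eef_pos'].round(4),np.degrees(s['orientation']).round(2),'F',s['ft_force'].round(1),'t',round(s['time'],2),'w',round(s['gripper_width'],4))
    print('travel cm',t.round(2))
    if yawdeg is not None: print('rot',np.degrees((r.inv()*R.from_euler('xyz',[np.pi,0,np.radians(yawdeg)])).as_rotvec()).round(2))
E
python3 - <<'E'
from h import *
for n,bx in(('top',[('bore',326,225,343,238,.122),('lower',307,234,322,246,.058)]),('scene',[('bore',320,228,338,243,.122)])):
    c=dict(np.load(f'last_{n}.npz')); g=c['color'].mean(-1)
    for nm,a,b,d,e,h in bx:
        w=g[b:e,a:d]; t=(w.min()+np.median(w))/2; N,L,S,C=cv2.connectedComponentsWithStats((w<t).astype(np.uint8))
        for i in range(1,N):
            if S[i,4]>5: u,v=C[i]+[a,b]; print(n,nm,S[i],u,v,ray(c,u,v,h).round(4))
to(.4635,.300,.15,96.8)
E
```

```text
top bore [ 5  4  7  7 37] 334.0 231.9189189189189 [0.481  0.1575]
top lower [ 5  3  6  6 25] 314.32 239.76 [0.4754 0.2054]
scene bore [ 4  8  8  3 20] 327.8 237.1 [0.4816 0.1526]
at [0.198  0.6185 0.1927] [-1.7991e+02  1.0000e-02  1.6225e+02] F [-0.2 -0.   0.2] t 0.1 w 0.0917
travel cm [-34.99 -22.24   4.3 ]
rot [-7.000e-02  5.000e-02  6.545e+01]
```

>>> jog_arm --moves '[{"rotation": [0,0,65],"travel": [-35,-22.2,0],"jaw": 1},{"rotation": [0,0,65],"travel": [-35,-22.2,0],"jaw": 1},{"rotation": [0,0,65],"travel": [-35,-22.2,0],"jaw": 1},{"rotation": [0,0,65],"travel": [-35,-22.2,0],"jaw": 1},{"rotation": [0,0,65],"travel": [-35,-22.2,0],"jaw": 1},{"rotation": [0,0,65],"travel": [-35,-22.2,0],"jaw": 1},{"rotation": [0,0,65],"travel": [-35,-22.2,0],"jaw": 1},{"rotation": [0,0,65],"travel": [-35,-22.2,0],"jaw": 1}]'

```text
time: 0.77
eef_pos: [0.4126, 0.3613, 0.1934]
orientation: [-3.141, -0.0, 1.826]
ft_force: [1.1, 1.5, 0.4]
gripper_width: 0.0918
grip_force: 0.0
```

```bash
python3 -c "
from h import *
to(.463,.300,.15,96.8)"
```

```text
at [0.4126 0.3613 0.1934] [-179.99   -0.    104.6 ] F [1.1 1.5 0.4] t 0.77 w 0.0918
travel cm [-7.2   3.34  4.34]
rot [-0.01 -0.    7.8 ]
```

>>> jog_arm --moves '[{"rotation": [0,0,7],"travel": [-5,2.3,3],"jaw": 1},{"rotation": [0,0,7],"travel": [-5,2.3,3],"jaw": 1},{"rotation": [0,0,7],"travel": [-5,2.3,3],"jaw": 1},{"rotation": [0,0,7],"travel": [-5,2.3,3],"jaw": 1},{"rotation": [0,0,7],"travel": [-5,2.3,3],"jaw": 1}]'

```text
time: 1.18
eef_pos: [0.4463, 0.322, 0.1636]
orientation: [-3.141, -0.001, 1.711]
ft_force: [0.5, -0.4, -0.1]
gripper_width: 0.0919
grip_force: 0.0
```

```bash
python3 -c "
from h import *
to(.463,.300,.060,96.8)"
```

```text
at [0.4463 0.322  0.1636] [-1.7998e+02 -4.0000e-02  9.8050e+01] F [ 0.5 -0.4 -0.1] t 1.18 w 0.0919
travel cm [-2.42  1.35 10.35]
rot [-0.02 -0.04  1.25]
```

>>> jog_arm --moves '[{"rotation": [0,0,1.2],"travel": [-2.4,1.35,0],"jaw": 1},{"rotation": [0,0,1.2],"travel": [-2.4,1.35,3],"jaw": 1},{"rotation": [0,0,1.2],"travel": [-2.4,1.35,6],"jaw": 1},{"rotation": [0,0,1.2],"travel": [-2.4,1.35,9],"jaw": 1},{"rotation": [0,0,1.2],"travel": [-2.4,1.35,10.2],"jaw": 1},{"rotation": [0,0,1.2],"travel": [-2.4,1.35,10.2],"jaw": 1},{"rotation": [0,0,1.2],"travel": [-2.4,1.35,10.2],"jaw": 1}]'

```text
time: 1.77
eef_pos: [0.4634, 0.3001, 0.062]
orientation: [-3.142, -0.0, 1.69]
ft_force: [-0.3, 1.5, 0.7]
gripper_width: 0.0916
grip_force: 0.0
```

```bash
python3 -c "
from h import *
to(.463,.300,.060,96.8)
for n,b in(('top',(240,190,400,290)),('scene',(220,150,400,320))):
    c=cap(n); save(n+'1.png',c,b,3)
a=cv2.imread('pics/top1.png');b=cv2.imread('pics/scene1.png')
cv2.imwrite('pics/k1.png',b)"
```

```text
at [0.4634 0.3001 0.062 ] [-1.800e+02 -2.000e-02  9.686e+01] F [-0.3  1.5  0.7] t 1.77 w 0.0916
travel cm [-0.01 -0.04  0.2 ]
rot [-0.   -0.02  0.06]
```

View pics/k1.png

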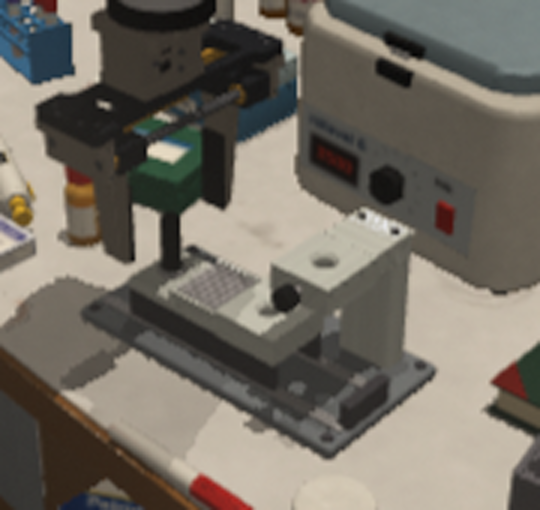

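The knob (crop 170,240) stands midway between the open fingers (115,210 and 218,160). I'll close on it with a moderate grip.

>>> jog_arm --moves '[{"rotation": [0,0,0],"travel": [0,0,0],"jaw": 0},{"rotation": [0,0,0],"travel": [0,0,0],"jaw": 0},{"rotation": [0,0,0],"travel": [0,0,0],"jaw": 0},{"rotation": [0,0,0],"travel": [0,0,0],"jaw": 0},{"rotation": [0,0,0],"travel": [0,0,0],"jaw": 0},{"rotation": [0,0,0],"travel": [0,0,0],"jaw": 0},{"rotation": [0,0,0],"travel": [0,0,0],"jaw": 0},{"rotation": [0,0,0],"travel": [0,0,0],"jaw": 0}]' --squeeze 20

```text
time: 2.53
eef_pos: [0.4636, 0.2989, 0.0615]
orientation: [-3.142, 0.0, 1.689]
ft_force: [0.4, -0.7, 0.1]
gripper_width: 0.0406
grip_force: 0.0
```

>>> jog_arm --moves '[{"rotation": [0,0,0],"travel": [0,0,0],"jaw": 0},{"rotation": [0,0,0],"travel": [0,0,0],"jaw": 0},{"rotation": [0,0,0],"travel": [0,0,0],"jaw": 0},{"rotation": [0,0,0],"travel": [0,0,0],"jaw": 0},{"rotation": [0,0,0],"travel": [0,0,0],"jaw": 0},{"rotation": [0,0,0],"travel": [0,0,0],"jaw": 0}]'

```text
time: 3.03
eef_pos: [0.4654, 0.2991, 0.0616]
orientation: [3.138, -0.001, 1.688]
ft_force: [5.6, 0.6, -4.5]
gripper_width: 0.0152
grip_force: 20.0
```

>>> jog_arm --moves '[{"rotation": [0,0,0],"travel": [-0.5,0.15,0],"jaw": 0},{"rotation": [0,0,0],"travel": [-1.5,0.2,0],"jaw": 0},{"rotation": [0,0,0],"travel": [-2.5,0.2,0],"jaw": 0},{"rotation": [0,0,0],"travel": [-3.5,0.2,0],"jaw": 0},{"rotation": [0,0,0],"travel": [-4.1,0.2,0],"jaw": 0},{"rotation": [0,0,0],"travel": [-4.4,0.2,0],"jaw": 0},{"rotation": [0,0,0],"travel": [-4.6,0.2,0],"jaw": 0},{"rotation": [0,0,0],"travel": [-4.6,0.2,0],"jaw": 0}]'

```text
time: 3.7
eef_pos: [0.4709, 0.2523, 0.0615]
orientation: [-3.141, 0.001, 1.688]
ft_force: [0.1, -1.3, 1.4]
gripper_width: 0.0148
grip_force: 20.0
```

>>> jog_arm --moves '[{"rotation": [0,0,0],"travel": [-0.2,0,0],"jaw": 0},{"rotation": [0,0,0],"travel": [-0.3,0,0],"jaw": 0},{"rotation": [0,0,0],"travel": [-0.4,0,0],"jaw": 0},{"rotation": [0,0,0],"travel": [-0.5,0,0],"jaw": 0},{"rotation": [0,0,0],"travel": [-0.5,0,0],"jaw": 0}]'

```text
time: 4.12
eef_pos: [0.4712, 0.2508, 0.0616]
orientation: [3.141, -0.002, 1.69]
ft_force: [-1.3, 6.1, 0.0]
gripper_width: 0.0152
grip_force: 20.0
```

>>> jog_arm --moves '[{"rotation": [0,0,0],"travel": [-0.2,0,0],"jaw": 0},{"rotation": [0,0,0],"travel": [-0.4,0,0],"jaw": 0},{"rotation": [0,0,0],"travel": [-0.4,0,0],"jaw": 0},{"rotation": [0,0,0],"travel": [-0.4,0,0],"jaw": 0}]'

```text
time: 4.45
eef_pos: [0.4712, 0.2507, 0.0616]
orientation: [3.14, -0.006, 1.693]
ft_force: [-1.8, 14.3, -3.3]
gripper_width: 0.0152
grip_force: 20.0
```

Run:
```python
from h import *
to(.471,.25,.06,96.8)
c=cap('scene'); save('home.png',c,(220,150,400,320),3)
```

```text
at [0.4712 0.2507 0.0616] [179.91  -0.37  96.98] F [-1.8 14.3 -3.3] t 4.45 w 0.0152
travel cm [-0.07 -0.03  0.16]
rot [ 0.09 -0.37  0.18]
```

View pics/home.png

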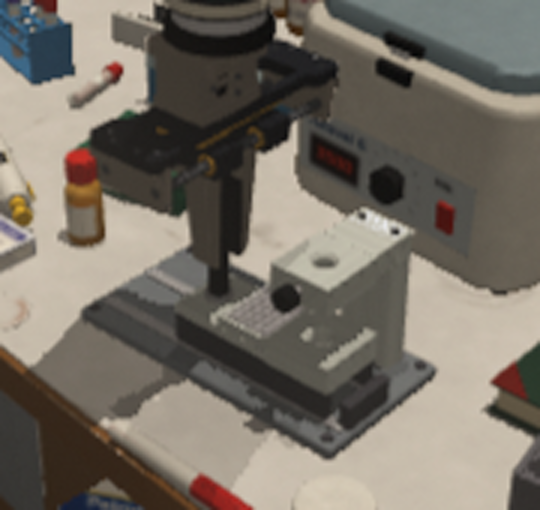

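>>> jog_arm --moves '[{"rotation": [0,0,0],"travel": [0.6,0,0],"jaw": 0},{"rotation": [0,0,0],"travel": [0.6,0,0],"jaw": 0.6},{"rotation": [0,0,0],"travel": [0.6,0,0],"jaw": 0.6},{"rotation": [0,0,0],"travel": [0.6,0,0],"jaw": 0.6},{"rotation": [0,0,0],"travel": [0.6,0,0],"jaw": 0.6},{"rotation": [0,0,0],"travel": [0.6,0,0],"jaw": 0.6},{"rotation": [0,0,0],"travel": [0.6,0,0],"jaw": 1},{"rotation": [0,0,0],"travel": [0.6,0,0],"jaw": 1}]'

```text
time: 5.17
eef_pos: [0.4715, 0.2502, 0.0615]
orientation: [3.142, 0.0, 1.688]
ft_force: [0.8, 0.4, 0.8]
gripper_width: 0.0596
grip_force: 0.0
```

>>> jog_arm --moves '[{"rotation": [0,0,0],"travel": [0.6,0,-4],"jaw": 1},{"rotation": [0,0,0],"travel": [0.6,0,-8],"jaw": 1},{"rotation": [0,0,0],"travel": [0.6,0,-12],"jaw": 1},{"rotation": [0,0,0],"travel": [0.6,0,-15],"jaw": 1},{"rotation": [0,0,0],"travel": [0.6,0,-15],"jaw": 1},{"rotation": [0,0,0],"travel": [0.6,0,-15],"jaw": 1}]'

```text
time: 5.67
eef_pos: [0.4716, 0.257, 0.2133]
orientation: [3.138, -0.002, 1.689]
ft_force: [-0.2, -0.3, -0.5]
gripper_width: 0.0918
grip_force: 0.0
```

Run:
```python
from h import *
to(.507,-.045,.205,107.6)
c=cap('top'); P=pts(c); k=(P[...,2]>.088)&(P[...,2]<.1)&(abs(P[...,0]-.47)<.03)&(abs(P[...,1]-.26)<.05)
print(k.sum(),np.median(P[k],0)); save('top2.png',c,(240,190,400,290),4)
```

```text
at [0.4716 0.257  0.2133] [ 1.798e+02 -1.400e-01  9.675e+01] F [-0.2 -0.3 -0.5] t 5.67 w 0.0918
travel cm [-30.41  -0.04   0.76]
rot [  0.21  -0.12 -10.85]
0 [nan nan nan]
  return _methods._mean(a, axis=axis, dtype=dtype,
  ret = um.true_divide(
```

>>> jog_arm --moves '[{"rotation": [0,0,-10.8],"travel": [-30.4,0,0],"jaw": 1},{"rotation": [0,0,-10.8],"travel": [-30.4,0,0],"jaw": 1},{"rotation": [0,0,-10.8],"travel": [-30.4,0,0],"jaw": 1},{"rotation": [0,0,-10.8],"travel": [-30.4,0,0],"jaw": 1},{"rotation": [0,0,-10.8],"travel": [-30.4,0,0],"jaw": 1},{"rotation": [0,0,-10.8],"travel": [-30.4,0,0],"jaw": 1},{"rotation": [0,0,-10.8],"travel": [-30.4,0,0],"jaw": 1},{"rotation": [0,0,-10.8],"travel": [-30.4,0,0],"jaw": 1}]'

```text
time: 6.38
eef_pos: [0.5051, -0.0523, 0.2101]
orientation: [-3.138, 0.002, 1.869]
ft_force: [-0.9, -0.6, -0.3]
gripper_width: 0.0918
grip_force: 0.0
```

>>> jog_arm --moves '[{"rotation": [0,0,0],"travel": [0,0,0],"jaw": 1},{"rotation": [0,0,0],"travel": [0,0,0],"jaw": 1},{"rotation": [0,0,0],"travel": [0,0,0],"jaw": 1}]'

```text
time: 6.63
eef_pos: [0.5057, -0.0439, 0.2103]
orientation: [-3.139, -0.001, 1.879]
ft_force: [-0.4, 0.2, 0.1]
gripper_width: 0.0924
grip_force: 0.0
```

Run:
```python
from h import *
to(.507,-.045,.125,107.6)
c=cap('scene'); P=pts(c); dark=c['color'].max(-1)<75
for nm,b in(('knob',(.47,.25,.09,.1)),('rod',(.507,-.045,.15,.166))):
    k=dark&(P[...,2]>b[2])&(P[...,2]<b[3])&(abs(P[...,0]-b[0])<.03)&(abs(P[...,1]-b[1])<.03)
    if k.sum(): print(nm,k.sum(),cv2.minAreaRect((P[k][:,:2]*1000).astype(np.float32)))
save('scene2.png',c,(240,130,480,340),3)
```

```text
at [ 0.5057 -0.0439  0.2103] [-1.7987e+02 -6.0000e-02  1.0765e+02] F [-0.4  0.2  0.1] t 6.63 w 0.0924
travel cm [-0.15  0.11  8.53]
rot [-0.13 -0.06  0.05]
knob 29 ((469.3716735839844, 250.8104248046875), (13.28934097290039, 13.116094589233398), 43.15363311767578)
rod 104 ((507.98443603515625, -47.30353546142578), (19.74859619140625, 18.83115005493164), 33.202789306640625)
```

View pics/scene2.png

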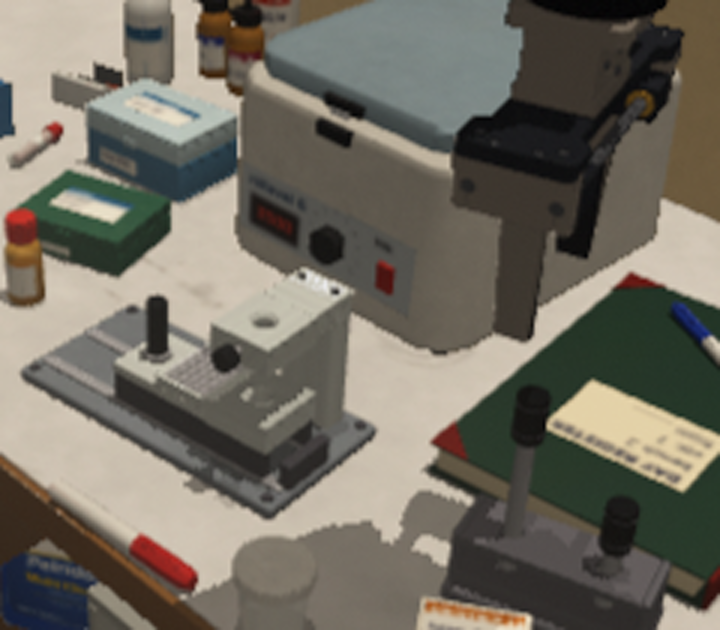

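The carriage block is against its stop (crop 300,455), the knob is upright, and the rod head is at (532,400) with the gripper above it.

>>> jog_arm --moves '[{"rotation": [-0.1,0,0],"travel": [-0.15,0.1,2],"jaw": 1},{"rotation": [-0.1,0,0],"travel": [-0.15,0.1,5],"jaw": 1},{"rotation": [-0.1,0,0],"travel": [-0.15,0.1,8],"jaw": 1},{"rotation": [-0.1,0,0],"travel": [-0.15,0.1,8.5],"jaw": 0.6},{"rotation": [-0.1,0,0],"travel": [-0.15,0.1,8.5],"jaw": 0},{"rotation": [-0.1,0,0],"travel": [-0.15,0.1,8.5],"jaw": 0},{"rotation": [-0.1,0,0],"travel": [-0.15,0.1,8.5],"jaw": 0},{"rotation": [-0.1,0,0],"travel": [-0.15,0.1,8.5],"jaw": 0}]' --squeeze 40

```text
time: 7.35
eef_pos: [0.5091, -0.0463, 0.1281]
orientation: [3.137, 0.0, 1.878]
ft_force: [-0.1, -0.6, 0.3]
gripper_width: 0.0606
grip_force: 0.0
```

>>> jog_arm --moves '[{"rotation": [0,0,0],"travel": [0,0,0],"jaw": 0},{"rotation": [0,0,0],"travel": [0,0,0],"jaw": 0},{"rotation": [0,0,0],"travel": [0,0,0],"jaw": 0},{"rotation": [0,0,0],"travel": [0,0,0],"jaw": 0},{"rotation": [0,0,0],"travel": [0,0,0],"jaw": 0},{"rotation": [0,0,0],"travel": [0,0,0],"jaw": 0},{"rotation": [0,0,0],"travel": [0,0,0],"jaw": 0}]'

```text
time: 7.93
eef_pos: [0.5078, -0.0466, 0.1265]
orientation: [3.14, 0.0, 1.877]
ft_force: [-0.4, -0.7, 0.6]
gripper_width: 0.0186
grip_force: 40.0
```

>>> jog_arm --moves '[{"rotation": [0,0,0],"travel": [0,0,-1],"jaw": 0},{"rotation": [0,0,0],"travel": [0,0,-3],"jaw": 0},{"rotation": [0,0,0],"travel": [0,0,-5.5],"jaw": 0},{"rotation": [0,0,0],"travel": [0,0,-8],"jaw": 0},{"rotation": [0,0,0],"travel": [0,0,-11],"jaw": 0},{"rotation": [0,0,0],"travel": [0,0,-13.5],"jaw": 0},{"rotation": [0,0,0],"travel": [0,0,-13.5],"jaw": 0},{"rotation": [0,0,0],"travel": [0,0,-13.5],"jaw": 0}]'

```text
time: 8.6
eef_pos: [0.5083, -0.0468, 0.2631]
orientation: [3.137, 0.0, 1.877]
ft_force: [0.1, 0.7, -1.6]
gripper_width: 0.0187
grip_force: 40.0
```

Run:
```python
from h import *
to(.4822,.1548,.265,107.6)
```

```text
at [ 0.5083 -0.0468  0.2631] [1.7971e+02 2.0000e-02 1.0755e+02] F [ 0.1  0.7 -1.6] t 8.6 w 0.0187
travel cm [20.    3.59 -0.18]
rot [ 0.29  0.02 -0.05]
```

>>> jog_arm --moves '[{"rotation": [0.2,0,0],"travel": [3,0.5,0],"jaw": 0},{"rotation": [0.2,0,0],"travel": [6.5,1.2,0],"jaw": 0},{"rotation": [0.2,0,0],"travel": [10,1.8,0],"jaw": 0},{"rotation": [0.2,0,0],"travel": [13.5,2.4,0],"jaw": 0},{"rotation": [0.2,0,0],"travel": [17,3,0],"jaw": 0},{"rotation": [0.2,0,0],"travel": [20,3.6,0],"jaw": 0},{"rotation": [0.2,0,0],"travel": [20,3.6,0],"jaw": 0},{"rotation": [0.2,0,0],"travel": [20,3.6,0],"jaw": 0}]'

```text
time: 9.27
eef_pos: [0.4803, 0.1561, 0.26]
orientation: [-3.137, 0.001, 1.881]
ft_force: [0.5, -0.8, -1.2]
gripper_width: 0.0185
grip_force: 40.0
```

Run:
```python
from h import *
to(.4822,.1548,.265,107.6)
c=cap('scene'); save('s3.png',c,(280,130,420,280),4)
t=cap('top'); save('t3.png',t,(280,180,400,270),4)
# tip and bore in scene via shaft column: shaft pixels per depth
P=pts(c); k=(abs(P[...,0]-.482)<.03)&(abs(P[...,1]-.155)<.03)&(P[...,2]>.14)&(P[...,2]<.25)
for a in np.arange(.14,.25,.01):
    q=P[k&(P[...,2]>=a)&(P[...,2]<a+.01)]
    if len(q)>3: print(round(a,2),len(q),q.mean(0).round(4))
v,u=np.nonzero(k); print('lowest',v.max(),u[v>v.max()-3].mean(), ray(c,u[v>v.max()-3].mean(),v.max()-1,.149))
```

```text
at [0.4803 0.1561 0.26  ] [-1.7972e+02  5.0000e-02  1.0778e+02] F [ 0.5 -0.8 -1.2] t 9.27 w 0.0185
travel cm [-0.19  0.14 -0.5 ]
rot [-0.28  0.05  0.18]
0.15 21 [0.4789 0.1523 0.1548]
0.16 29 [0.4781 0.1523 0.1651]
0.17 25 [0.4782 0.1525 0.1754]
0.18 25 [0.4782 0.1524 0.185 ]
0.19 27 [0.4778 0.1524 0.1949]
0.2 24 [0.4776 0.1528 0.2048]
0.21 29 [0.4771 0.153  0.2147]
0.22 31 [0.4781 0.1529 0.225 ]
0.23 33 [0.4779 0.1528 0.2351]
0.24 28 [0.4776 0.1527 0.245 ]
lowest 226 327.0 [0.48211433 0.15665041]
```

View pics/s3.png

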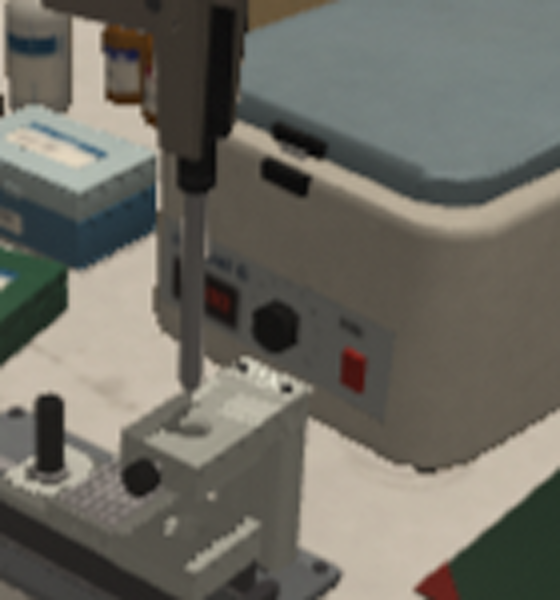

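>>> jog_arm --moves '[{"rotation": [0,0,0],"travel": [0,0,0],"jaw": 0},{"rotation": [0,0,0],"travel": [0,0,0],"jaw": 0},{"rotation": [0,0,0],"travel": [0,0,0],"jaw": 0}]'

```text
time: 9.62
eef_pos: [0.4818, 0.1538, 0.2615]
orientation: [-3.14, 0.0, 1.875]
ft_force: [0.6, 0.7, -0.6]
gripper_width: 0.0183
grip_force: 40.0
```

Run:
```python
from h import *
to(.4822,.1548,.265,107.6)
c=cap('scene')
print('bore',ray(c,328.2,236.6,.122))
# shaft edges by row -> center u
P=pts(c); k=(abs(P[...,0]-.482)<.03)&(abs(P[...,1]-.155)<.03)&(P[...,2]>.14)&(P[...,2]<.21)
v,u=np.nonzero(k)
r=np.arange(195,226,5); print([(int(i),u[v==i].min(),u[v==i].max()) for i in r if (v==i).any()], v.max(), P[k][:,2].min())
q=P[k&(P[...,2]>.16)]; print('front',q.mean(0))
x=c['world_from_camera'][:2,3]; d=q.mean(0)[:2]-x; d/=np.linalg.norm(d); print('axis',q.mean(0)[:2]+d*4.8e-3)
g=c['color'][228:246,318:340].mean(-1).astype(int); print('\n'.join(' '.join(f'{a:3d}' for a in l) for l in g))
```

```text
at [0.4818 0.1538 0.2615] [-179.9     0.    107.43] F [ 0.6  0.7 -0.6] t 9.62 w 0.0183
travel cm [ 0.09  0.07 -0.35]
rot [-0.1   0.   -0.17]
bore [0.48342337 0.15340576]
[(200, np.int64(329), np.int64(332)), (205, np.int64(326), np.int64(332)), (210, np.int64(326), np.int64(331)), (215, np.int64(326), np.int64(331)), (220, np.int64(326), np.int64(331)), (225, np.int64(327), np.int64(330))] 226 0.14830420936970712
front [0.47981306 0.15089605 0.18550922]
axis [0.48321101 0.15428632]
187 187 186 185 185 170 151 129 107 101  99 137 138 164 179 162 153 153 152 150 150 151
188 188 188 172 158 131 106 101 101 100 101 163 170 170 169 158 156 154 153 153 151 162
187 188 172 137 115 103 100 101 101 101 102 134 169 168 156 153 155 155 155 155 164 176
172 154 130 107 101 100 101 101 102  92  89  88 150 156 153 154 154 154 155 158 175 181
136 107 101 101 101 101 102 102  92  81  77 114 147 153 153 154 155 155 165 169 176 178
107 102 101 102 101 102 101  94  83  80 112 145 151 154 154 155 154 154 172 178 178 178
102 102 101 102 103 100  93  85  85 112 139 144 142 145 153 154 153 151 162 166 167 1
[... 270 characters left out ...]
 102 127 133 126 123 113  98  85  84  84  81  85 104 134 151 154 152 151 150 151 152
126 134 150 154 153 156 148 136 126 125 125 125 129 139 151 154 152 151 151 151 152 141
147 155 154 154 155 155 154 152 151 152 152 155 155 155 153 151 150 150 152 147 130 105
124 141 153 155 155 153 152 151 153 154 155 154 153 151 150 151 152 152 141 118  96  84
 87 105 125 140 151 151 152 154 156 154 153 152 151 150 151 152 153 140 111  91  87  86
 80  81  87 104 121 139 152 155 155 154 153 151 151 152 153 142 125 102  90  87  86  86
 74  77  78  78  86 104 123 140 150 151 151 152 152 154 142 112  84  77  85  86  86  85
 75  97  83  80  80  81  86 104 120 138 150 154 143 127 108  92  84  83  85  86  85  86
```

>>> jog_arm --moves '[{"rotation": [0,0,0],"travel": [-0.07,0.03,0.7],"jaw": 0},{"rotation": [0,0,0],"travel": [-0.07,0.03,1.4],"jaw": 0},{"rotation": [0,0,0],"travel": [-0.07,0.03,2],"jaw": 0},{"rotation": [0,0,0],"travel": [-0.07,0.03,2.5],"jaw": 0},{"rotation": [0,0,0],"travel": [-0.07,0.03,3],"jaw": 0},{"rotation": [0,0,0],"travel": [-0.07,0.03,3.3],"jaw": 0},{"rotation": [0,0,0],"travel": [-0.07,0.03,3.3],"jaw": 0}]'

```text
time: 10.25
eef_pos: [0.4816, 0.1542, 0.2277]
orientation: [-3.138, 0.0, 1.877]
ft_force: [1.1, -0.5, -0.9]
gripper_width: 0.0186
grip_force: 40.0
```

>>> jog_arm --moves '[{"rotation": [0,0,0],"travel": [0,0,0.3],"jaw": 0},{"rotation": [0,0,0],"travel": [0,0,0.6],"jaw": 0},{"rotation": [0,0,0],"travel": [0,0,0.9],"jaw": 0},{"rotation": [0,0,0],"travel": [0,0,1.2],"jaw": 0},{"rotation": [0,0,0],"travel": [0,0,1.5],"jaw": 0},{"rotation": [0,0,0],"travel": [0,0,1.8],"jaw": 0},{"rotation": [0,0,0],"travel": [0,0,1.8],"jaw": 0}]'

```text
time: 10.83
eef_pos: [0.4816, 0.1542, 0.2099]
orientation: [-3.139, 0.0, 1.877]
ft_force: [-0.5, -0.4, 0.1]
gripper_width: 0.0186
grip_force: 40.0
```

Run:
```python
from h import *
to(.482,.1535,.2,107.6); c=cap('scene'); save('s4.png',c,(280,130,420,280),4)
```

```text
at [0.4816 0.1542 0.2099] [-1.7984e+02  1.0000e-02  1.0755e+02] F [-0.5 -0.4  0.1] t 10.83 w 0.0186
travel cm [-0.07  0.02  0.99]
rot [-0.16  0.01 -0.05]
```

View pics/s4.png

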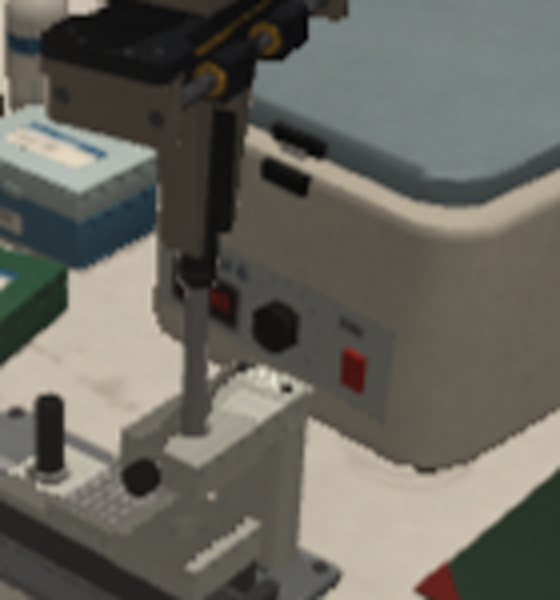

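The shaft enters the arm's bore at crop (195,430), and there is no contact force. Continuing down.

>>> jog_arm --moves '[{"rotation": [0,0,0],"travel": [0,0,0.6],"jaw": 0},{"rotation": [0,0,0],"travel": [0,0,1.2],"jaw": 0},{"rotation": [0,0,0],"travel": [0,0,1.8],"jaw": 0},{"rotation": [0,0,0],"travel": [0,0,2.4],"jaw": 0},{"rotation": [0,0,0],"travel": [0,0,3],"jaw": 0},{"rotation": [0,0,0],"travel": [0,0,3.6],"jaw": 0},{"rotation": [0,0,0],"travel": [0,0,4.2],"jaw": 0},{"rotation": [0,0,0],"travel": [0,0,4.4],"jaw": 0}]'

```text
time: 11.55
eef_pos: [0.4814, 0.1541, 0.1654]
orientation: [-3.138, 0.0, 1.877]
ft_force: [0.6, 0.4, -0.4]
gripper_width: 0.0182
grip_force: 40.0
```

>>> jog_arm --moves '[{"rotation": [0,0,0],"travel": [0,0,0.4],"jaw": 0},{"rotation": [0,0,0],"travel": [0,0,0.8],"jaw": 0},{"rotation": [0,0,0],"travel": [0,0,1.2],"jaw": 0},{"rotation": [0,0,0],"travel": [0,0,1.6],"jaw": 0},{"rotation": [0,0,0],"travel": [0,0,2],"jaw": 0},{"rotation": [0,0,0],"travel": [0,0,2.4],"jaw": 0},{"rotation": [0,0,0],"travel": [0,0,2.7],"jaw": 0},{"rotation": [0,0,0],"travel": [0,0,2.7],"jaw": 0}]'

```text
time: 12.22
eef_pos: [0.4815, 0.1541, 0.1389]
orientation: [-3.139, 0.0, 1.877]
ft_force: [0.3, 0.6, 0.0]
gripper_width: 0.0184
grip_force: 40.0
```

>>> jog_arm --moves '[{"rotation": [0,0,0],"travel": [0,0,0],"jaw": 0},{"rotation": [0,0,0],"travel": [0,0,0],"jaw": 0},{"rotation": [0,0,0],"travel": [0,0,0],"jaw": 0},{"rotation": [0,0,0],"travel": [0,0,0],"jaw": 0}]'

```text
time: 12.55
eef_pos: [0.4821, 0.1543, 0.1398]
orientation: [-3.14, -0.0, 1.877]
ft_force: [-0.7, -1.1, -0.5]
gripper_width: 0.0185
grip_force: 40.0
```

Run:
```python
from h import *
to(.482,.1535,.138,107.6); c=cap('scene'); save('s5.png',c,(270,150,410,300),4)
P=pts(c); d=c['color'].max(-1)<75
k=d&(P[...,2]>.09)&(P[...,2]<.1)&(abs(P[...,0]-.47)<.03)&(abs(P[...,1]-.25)<.03)
print('knob',cv2.minAreaRect((P[k][:,:2]*1000).astype(np.float32))[0])
```

```text
at [0.4821 0.1543 0.1398] [-179.93   -0.    107.55] F [-0.7 -1.1 -0.5] t 12.55 w 0.0185
travel cm [-0.08 -0.03  0.18]
rot [-0.07 -0.   -0.05]
knob (469.296875, 250.09425354003906)
```

View pics/s5.png

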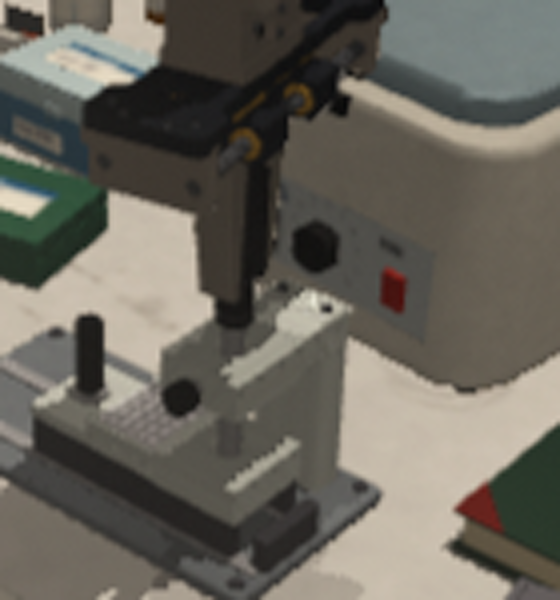

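The shaft runs through the arm and on into the carriage at crop (230,440). The head is just above the arm, the knob hasn't moved and the carriage is home. By tool height the tip is about 25 mm above the bench.

```bash
python3 -c "
from station import arm
print(arm.close_job())"
```

```text
the job is handed in; nothing more can be done
None
```

I handed the job in at about 12.6 s with the carriage home and the guide rod still gripped through both bores, its tip about 25 mm above the bench by tool height. The hand-in returned no verdict.

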